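Open the potter's tool chest and lay out the slab tools

TASK

Get the hand-building tools out: someone has left a bisque cup on the closed lid of the wooden tool chest, so first stand it, carefully and upright, on the bare ware board beside the bowl. Then push the chest lid up past its balance point so that it stands open by itself against its stop, take out the wooden paddle and the plain flat batten, and lay them flat, side by side and not overlapping, wholly on the canvas-covered work board. Leave the lid standing open, do not drop or tip the cup, lay the tools down rather than dropping them, and leave the trimming tool in the chest, the bowl and the jar where they are.

Things in the scene. Friction and masses are not known exactly. Their poses are not given: they have to be found in the camera images.
- chest: Fixed dark wooden chest 220 (x) x 280 (y) x 120 mm high, walls 12. Origin: centre of the underside, on the table. Front (-x) looks roughly to the robot. Inside, a felt-lined tray: floor 80 mm above the table, inner 196 x 256 mm, no dividers. Three tools lie on it along x, about 80 mm apart, at y = -80, 0, +80 mm in any order, their ends about 8 mm from the front and rear walls.
- lid (a joint): Lid angle, rad: 0 shut, grows as the front edge rises. Board 14 mm thick, 280 wide, 244 deep, 0.45-0.75 kg, free hinge along the rear top edge (+x), no catch, brass stop hinges: falls shut below about 1.5, beyond it leans on its stop at 1.83 by itself. Shut: underside 120, top 134 mm above the table; it overhangs the case front by 24 mm, room for a fingertip underneath.
- lid_lip (a point): Middle of the lower front edge of the lid (on the underside, at the tip of the overhang); moves with the lid. Shut: at x = -134 mm, z = 120 mm in the chest's frame. 244 mm from the hinge line.
- hinge (a point): Middle of the lid's hinge line, at x = +110 mm, z = 120 mm in the chest's frame; the hinge runs along the chest's y.
- cup: Terracotta bisque cup without a handle, 56 mm across the rim, slightly narrower below, 70 mm tall, 4 mm wall, about 0.16 kg; stands on the shut lid. Origin: centre of its underside; z up along its axis.
- ware_board: Fixed bare wooden plank, 300 (x) x 160 (y) x 18 mm, flat on the table to one side of the chest (either side); a bowl stands on its far (+x) half. Origin: centre of its underside; top 18 mm above. The near (-x) half is free.
- work_board: Fixed board with a grey canvas top, 300 (x) x 160 (y) x 18 mm, flat on the table on the other side of the chest; empty. Origin: centre of its underside; top 18 mm above.
- paddle: Light wooden paddle, 180 mm long, about 0.12 kg: a flat blade 90 x 64 x 12 mm on its +x half, and a straight handle 90 x 22 x 16 mm on its -x half. Undersides flush. Origin: on the underside where handle meets blade; x along the tool towards the blade, z up. On the chest's tray, handle to the front.
- paddle_handle_end (a point): Middle of the end of the paddle's handle.
- paddle_blade_end (a point): Middle of the end of the paddle's blade.
- batten: Plain light wooden guide batten, 180 x 26 x 12 mm, about 0.05 kg, same section all along. Origin: centre of its underside; x along its length, z up. On the chest's tray.
- batten_near_end (a point): Middle of one end of the batten (-x).
- batten_far_end (a point): Middle of the other end of the batten (+x).
- trimmer: Bystander: trimming tool with a wooden handle 14 mm square and steel wire loops at both ends, 170 mm long, on the chest's tray. Origin: middle of its underside.
- bowl: Bystander: terracotta bowl, 96 mm across, 42 mm tall, on the far (+x) half of the ware board. Origin: centre of its underside.
- jar: Bystander: white jar 80 mm across and 95 mm tall full of brushes (to 170 mm), on the table beyond one of the boards. Origin: centre of its underside.
Mind the look-alikes: they are no part of the job. What is shaped like the cup but turquoise or yellow is not meant.

How it is judged:
On the way, in this order (a step that is already met when the one before it is completed fails the run):
1. the cup stands upright on the ware board, let go, while the lid is still shut (angle between cup's own z axis and vertical below 0.12 rad and x of cup in the frame of ware_board between -0.13 and 0.13 m and y of cup in the frame of ware_board between -0.065 and 0.065 m and z of cup in the frame of ware_board between 0.013 and 0.024 m and linear speed of cup below 0.02 m/s and contact force between each of the fingers, the arm and cup below 0.1 N and value of joint lid below 0.1 rad), for 0.2 s.
2. the lid stands open by itself on its stop, the robot not touching the chest (value of joint lid above 1.7 rad and velocity of joint lid between -0.1 and 0.1 rad/s and contact force between each of the fingers, the arm and chest below 0.1 N), for 0.3 s.
3. a tool has been lifted clear of the open chest (value of joint lid above 1.6 rad and z of any of paddle, batten in the frame of chest above 0.125 m), for 0.1 s.
At the end, for the whole second after the job is handed in: Lid open past 1.70 rad, still. Cup upright (0.12 rad) on the ware board, centre 15 mm or more inside its edges. Paddle and batten flat (0.10 rad, underside within 6 mm of the top) on the work board, both end middles of each over the board. All at rest, let go (angle between cup's own z axis and vertical below 0.12 rad and x of cup in the frame of ware_board between -0.13 and 0.13 m and y of cup in the frame of ware_board between -0.065 and 0.065 m and z of cup in the frame of ware_board between 0.013 and 0.024 m and linear speed of each of cup, paddle, batten below 0.02 m/s and value of joint lid above 1.7 rad and velocity of joint lid between -0.1 and 0.1 rad/s and angle between each of paddle, batten's own z axis and vertical below 0.1 rad and z of paddle in the frame of work_board between 0.012 and 0.024 m and x of paddle_handle_end in the frame of work_board between -0.15 and 0.15 m and y of paddle_handle_end in the frame of work_board between -0.08 and 0.08 m and x of paddle_blade_end in the frame of work_board between -0.15 and 0.15 m and y of paddle_blade_end in the frame of work_board between -0.08 and 0.08 m and z of batten in the frame of work_board between 0.012 and 0.024 m and x of batten_near_end in the frame of work_board between -0.15 and 0.15 m and y of batten_near_end in the frame of work_board between -0.08 and 0.08 m and x of batten_far_end in the frame of work_board between -0.15 and 0.15 m and y of batten_far_end in the frame of work_board between -0.08 and 0.08 m); the robot touches nothing.
It fails at once if the cup tips over (more than 0.6 rad) (angle between cup's own z axis and vertical above 0.6 rad).
It fails at once if the cup is dropped or knocked (moves faster than 0.8 m/s while not held, a fall of some 35 mm) (linear speed of cup above 0.8 m/s and contact force between the fingers and cup below 0.05 N).
It fails at once if the paddle or the batten is dropped or flung (faster than 0.8 m/s while not held, a fall of some 35 mm) ((linear speed of paddle above 0.8 m/s and contact force between the fingers and paddle below 0.05 N) or (linear speed of batten above 0.8 m/s and contact force between the fingers and batten below 0.05 N)).
It fails at once if the bowl or the jar is pushed away (more than 30 mm) or the jar tipped (distance of any of bowl, jar from where it was at the start of the episode above 0.03 m or angle between jar's own z axis and vertical above 0.3 rad).
It fails at once if the trimming tool is moved out of its place (more than 40 mm) (distance of trimmer from where it was at the start of the episode above 0.04 m).
It also fails if it takes over 72 s, if anything falls off the work surface, if the arm or the gripper's body presses on something with over 40 N, if the wrist force passes 120 N, or if a joint passes its speed limit or range.

ROBOT

A 6-joint arm with a two-finger parallel gripper is mounted at the origin on the work surface. World frame = base frame: x ahead of the robot, y to its left, z up, the work surface at z = 0. Lengths are in m, angles in rad, forces in N, time in s.
With the tool pointing down it reaches from about 0.35 to 0.775 m from the base axis. Payload 7.3 kg.
Tool frame: the origin (TCP) lies at the very end of the fingers, on their centre line; the grasp point (between the pads) lies 19 mm behind it (manip.grasp_offset is the distance from the TCP to the grasp point, in m); z points along the fingers, y is the line along which they close (so a half turn about z gives the same grasp; the last joint's range is limited). The gripper opens to 92 mm and grips with 3 to 60 N. Pads are 19 mm wide; open, the fingers measure 130 mm over their backs; the gripper's body (75 mm by 190 mm) begins 47 mm behind the grasp point.
Start: joints at [1.195, 0.342, 1.524, -0, 1.275, -0.146], TCP at [0.12, 0.511, 0.227] pointing down, gripper open.
Joint ranges: [-2.53, 2.53], [-0.77, 2.02], [0.04, 2.7], [-1, 4.14], [0.28, 2.66], [-3.11, 3.11]. Speed limits (rad/s): [2.57, 2.57, 3.14, 3.14, 3.14, 3.14].

INTERFACE

Orientations are given as a unit quaternion [x, y, z, w].
In Python, from cell import manip, eyes, close_job gives the robot as it stands.
- The arm moves only by the tool step_arm, never from a script. Its argument "increments" is a list of rows, each a list of 6 numbers: the shift along the tool's x, y, z in cm, then the turn, a rotation vector about the tool's x, y, z in rad. A call has exactly 5 rows; each row shifts and turns the commanded pose from where the row before left it, along the tool's axes as they then stand; what a row does not reach is not made up. A row lasts 1/8 s, in which the tool goes at most 62.5 mm and 10.7 degrees, less where a joint would pass 70% of its speed; a pose out of reach is approached as far as the arm can. A call with a gripper value outside its range is refused whole. "jaw" is the opening, from 0 (shut) to 1 (fully open), set as the call begins (left out, the last holds). The fingers move at their own pace and stop on an object; "squeeze" is the grip in N (left out, the last holds). Time passes only in rows, so rows that do not move let the fingers close, or fill a call up. It gives the time, the measured TCP pose, the force, the opening and the grip force at its end, in the units of the state.
- manip.observe(): the state, without advancing time (a new reading comes with each control period).
- eyes.read_camera(name): name is "scene" or "top"; returns (picture, depth): 420x560x3 uint8, blue, green, red; 420x560 float32, m along the optical axis (not along the pixel's ray), 0 where there is no reading.
- eyes.camera_info(name): a dict with "fx", "fy", "cx", "cy" (pixels), "R" (3x3) and "t" (3): a world point X has camera coordinates R X + t. Camera axes: x right, y down, z forward; pixel columns grow to the right and rows downward; lengths in m; the calibration is good to about 2 mm. A picture is of the moment at which its call begins. camera_info takes no time and is no camera call.
- close_job(): hands the job in; it is judged then, once.
The state is a dict: "clock": time; "qpos": joint angles; "joint_vel": joint speeds; "joint_torque": joint torques, N m; "eef_pos": TCP position; "ee_rot": TCP orientation; "contact_force": force on the tool from outside, world axes, zero at the start; "wrist_torque": the same for the moment, N m; "grip_width": finger opening in m; "grasp_force": force on a finger pad.
Only numpy, scipy, OpenCV 4.12 (cv2) and the standard library are available. Lean on these libraries where they do the work, as an engineer would, in place of code of your own. Each camera call takes 0.05 s, during which the arm holds its last target. There are 200 camera calls.

## Working session

There is one attempt and no reset: what is moved stays moved. The work goes in short steps, Python scripts to look and compute and a tool call to move; the robot and the scene stay as the last step left them, time stands still between calls to the robot, and variables do not carry over. Pictures are saved under pics/ and viewed, at most 10 in all, crops included, and the job is handed in when it is done.

Besides the shell and the picture viewer there is one more tool, called after "Call:" by a JSON object that holds its "op" and its "data", one argument or row to a line. step_arm: Moves the arm, as the interface text tells. Its arguments: {"type":"object","properties":{"increments":{"type":"array","items":{"type":"array","items":{"type":"number"}}},"jaw":{"type":"number"},"squeeze":{"type":"number"}},"required":["increments"]}

```bash
ls && mkdir -p pics
python3 - <<'E'
from cell import manip, eyes
import cv2, numpy as np
for n in ["scene","top"]:
    im,d=eyes.read_camera(n); cv2.imwrite(f"pics/{n}0.png",im); np.save(f"{n}0.npy",d)
    i=eyes.camera_info(n); print(n,{k:np.round(v,3).tolist() for k,v in i.items()})
print(manip.observe())
E
```

```text
pics
scene {'fx': 494.111, 'fy': 494.111, 'cx': 276.123, 'cy': 210.615, 'R': [[0.55, 0.835, -0.004], [0.605, -0.402, -0.687], [-0.575, 0.376, -0.727]], 't': [-0.313, -0.265, 1.57]}
top {'fx': 522.784, 'fy': 522.784, 'cx': 275.186, 'cy': 208.628, 'R': [[-0.009, -1.0, 0.004], [-0.983, 0.008, -0.183], [0.183, -0.006, -0.983]], 't': [0.022, 0.574, 1.155]}
{'clock': 0.1, 'qpos': array([ 1.19502794e+00,  3.42620669e-01,  1.52490091e+00, -8.58171892e-06,
        1.27542333e+00, -1.45989048e-01]), 'joint_vel': array([-0.00172414, -0.00144075, -0.00436337, -0.00044293,  0.00205615,
        0.0011406 ]), 'joint_torque': array([ 3.48778041e-03, -4.31995904e+01, -2.44697517e+01,  7.20152026e-02,
        5.24326286e-02, -6.42283726e-05]), 'eef_pos': array([0.11941656, 0.51086701, 0.22613846]), 'ee_rot': array([ 1.14635816e-01,  9.93407355e-01, -6.54308432e-04, -1.70427995e-04]), 'contact_force': array([0.73033111, 0.10763484, 0.03401271]), 'wrist_torque': array([-0.00299827, -0.01932219, -0.01068796]), 'grasp_force': 0.0, 'grip_width': 0.09217085277545814}
```

View pics/scene0.png

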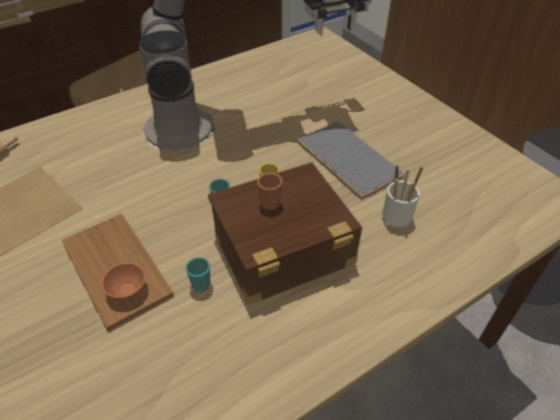

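View pics/top0.png

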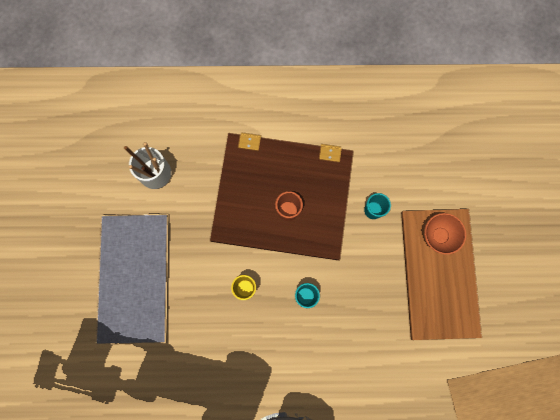

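The top view shows the lid corners near (229,133), (354,151), (340,260) and (210,242), and the terracotta cup rim at (289,204). The ware board is on the right, about (403–481, 209–339), with the bowl at (445,232). The work board is on the left, about (98–168, 214–343). Distractor cups stand at (244,287), (307,294) and (378,205), and the jar is at (148,165).

```bash
cat > h.py <<'E'
import numpy as np, cv2
from cell import manip, eyes
from scipy.spatial.transform import Rotation as Rn
def ray(name,uv,z):
    i=eyes.camera_info(name);R=np.array(i["R"]);t=np.array(i["t"])
    uv=np.atleast_2d(np.array(uv,float))
    d=np.c_[(uv[:,0]-i["cx"])/i["fx"],(uv[:,1]-i["cy"])/i["fy"],np.ones(len(uv))]@R
    o=-R.T@t
    return o+d*((z-o[2])/d[:,2])[:,None]
def cloud(name,d):
    i=eyes.camera_info(name);R=np.array(i["R"]);t=np.array(i["t"])
    v,u=np.mgrid[:d.shape[0],:d.shape[1]]
    P=np.dstack([(u-i["cx"])/i["fx"]*d,(v-i["cy"])/i["fy"]*d,d])
    return (P-t)@R
def rect(P):  # minAreaRect of xy points in mm
    return cv2.minAreaRect((P[:,:2]*1000).astype(np.float32))
def to_tool(dp,q=None):
    if q is None:q=manip.observe()["ee_rot"]
    return Rn.from_quat(q).inv().apply(dp)
E
python3 - <<'E'
from h import *
im=cv2.imread("pics/top0.png");d=np.load("top0.npy");W=cloud("top",d)
z=W[...,2]
def blob(m,seed):
    n,l=cv2.connectedComponents(m.astype(np.uint8));return l==l[seed[1],seed[0]]
for nm,lo,hi,s in [("lid",.126,.142,(240,200)),("ware",.010,.026,(440,300)),("work",.010,.026,(130,260))]:
    m=blob((z>lo)&(z<hi)&(d>0),s);P=W[m];print(nm,m.sum(),np.median(P[:,2]),rect(P))
for nm,uv in [("cup",(289,204)),("y",(244,287)),("t",(307,294)),("t2",(378,205)),("bowl",(445,232)),("jar",(148,165))]:
    u,v=uv;Q=W[v-35:v+35,u-35:u+35].reshape(-1,3)
    top={"cup":.204,"bowl":.06,"jar":.095}.get(nm,.07)
    k=(abs(Q[:,2]-top)<.006);print(nm,k.sum(),cv2.minEnclosingCircle((Q[k][:,:2]*1000).astype(np.float32)),ray("top",uv,top).round(3))
print("lid corners",ray("top",[(229,133),(354,151),(340,260),(210,242)],.134).round(3).tolist())
print("ware c",ray("top",[(403,210),(468,209),(481,338),(411,339)],.018).round(3).tolist())
print("work c",ray("top",[(103,214),(169,214),(167,343),(98,343)],.018).round(3).tolist())
E
```

```text
lid 13625 0.13361460619108856 ((593.4775390625, 0.2845611572265625), (280.7480163574219, 251.36325073242188), 81.11907958984375)
ware 7530 0.01736336126521116 ((426.5640869140625, -369.1202392578125), (300.4792785644531, 163.42584228515625), 1.3002432584762573)
work 8924 0.017365596480111562 ((421.8833923339844, 349.66400146484375), (300.690185546875, 161.99244689941406), 0.6113213300704956)
cup 172 ((555.3220825195312, -10.048042297363281), 27.767078399658203) [[ 0.555 -0.01   0.204]]
y 137 ((395.3615417480469, 88.73050689697266), 27.677968978881836) [[0.395 0.088 0.07 ]]
t 147 ((375.9737548828125, -52.24509811401367), 27.538257598876953) [[ 0.378 -0.052  0.07 ]]
t2 144 ((578.9845581054688, -219.90911865234375), 27.819534301757812) [[ 0.578 -0.218  0.07 ]]
bowl 295 ((513.1676635742188, -371.02545166015625), 48.260414123535156) [[ 0.516 -0.37   0.06 ]]
jar 262 ((673.43212890625, 307.5711364746094), 40.293800354003906) [[0.669 0.304 0.095]]
lid corners [[0.73, 0.118, 0.134], [0.687, -0.157, 0.134], [0.447, -0.119, 0.134], [0.488, 0.157, 0.134]]
ware c [[0.575, -0.288, 0.018], [0.576, -0.443, 0.018], [0.277, -0.45, 0.018], [0.276, -0.29, 0.018]]
work c [[0.571, 0.425, 0.018], [0.57, 0.269, 0.018], [0.273, 0.265, 0.018], [0.274, 0.421, 0.018]]
```

Call:
{"op": "step_arm", "data": {
  "increments": [
    [0,0,-2,0,0,-0.115],
    [0,0,-2,0,0,-0.115],
    [0,-2,0,0,0,0],
    [-3,-4,0,0,0,0],
    [-3,-4,0,0,0,0]
  ],
  "jaw": 1
}}

```text
clock: 0.72
eef_pos: [0.1798, 0.4101, 0.2664]
ee_rot: [-0.001, 1.0, -0.0, -0.0]
contact_force: [1.1, -0.6, 1.3]
grip_width: 0.092
grasp_force: 0.0
```

Call:
{"op": "step_arm", "data": {
  "increments": [
    [-3.7,-4.2,0,0,0,0],
    [-3.7,-4.2,0,0,0,0],
    [-3.7,-4.2,0,0,0,0],
    [-3.7,-4.2,0,0,0,0],
    [-3.7,-4.2,0,0,0,0]
  ]
}}

```text
clock: 1.35
eef_pos: [0.3654, 0.1997, 0.2666]
ee_rot: [-0.0, 1.0, 0.0, -0.0]
contact_force: [0.4, 0.4, 0.7]
grip_width: 0.0914
grasp_force: 0.0
```

Call:
{"op": "step_arm", "data": {
  "increments": [
    [-3.7,-4.2,0,0,0,0],
    [-3.7,-4.2,0,0,0,0],
    [-3.7,-4.2,0,0,0,0],
    [-3.7,-4.2,0,0,0,0],
    [-3,-3,0,0,0,0]
  ]
}}

```text
clock: 1.98
eef_pos: [0.5436, 0.0013, 0.2661]
ee_rot: [0.001, 1.0, 0.0, -0.0]
contact_force: [0.4, 0.0, 0.2]
grip_width: 0.0916
grasp_force: 0.0
```

Call:
{"op": "step_arm", "data": {
  "increments": [
    [0,0,0,0,0,0],
    [0,0,0,0,0,0],
    [0,0,0,0,0,0],
    [0,0,0,0,0,0],
    [0,0,0,0,0,0]
  ]
}}

```text
clock: 2.6
eef_pos: [0.5425, 0.0038, 0.267]
ee_rot: [-0.001, 1.0, 0.0, 0.0]
contact_force: [-0.0, 0.4, -0.4]
grip_width: 0.0915
grasp_force: 0.0
```

Call:
{"op": "step_arm", "data": {
  "increments": [
    [-1.2,-1.4,0,0,0,0],
    [0,0,3,0,0,0],
    [0,0,3,0,0,0],
    [0,0,2.5,0,0,0],
    [0,0,2,0,0,0]
  ]
}}

```text
clock: 3.22
eef_pos: [0.5551, -0.0116, 0.1604]
ee_rot: [0.0, 1.0, -0.0, -0.0]
contact_force: [-0.3, -0.8, 0.2]
grip_width: 0.0918
grasp_force: 0.0
```

Call:
{"op": "step_arm", "data": {
  "increments": [
    [0,0,0,0,0,0],
    [0,0,0,0,0,0],
    [0,0,0,0,0,0],
    [0,0,0,0,0,0],
    [0,0,0,0,0,0]
  ],
  "jaw": 0.5,
  "squeeze": 12
}}

```text
clock: 3.85
eef_pos: [0.555, -0.0105, 0.1624]
ee_rot: [-0.0, 1.0, 0.0, 0.001]
contact_force: [-0.3, 1.2, 2.1]
grip_width: 0.0542
grasp_force: 12.0
```

Call:
{"op": "step_arm", "data": {
  "increments": [
    [0,0,0,0,0,0],
    [0,0,0,0,0,0],
    [0,0,0,0,0,0],
    [0,0,0,0,0,0],
    [0,0,0,0,0,0]
  ]
}}

```text
clock: 4.47
eef_pos: [0.5551, -0.0105, 0.1623]
ee_rot: [-0.0, 1.0, 0.0, 0.001]
contact_force: [0.1, 2.0, 4.8]
grip_width: 0.0542
grasp_force: 12.0
```

Call:
{"op": "step_arm", "data": {
  "increments": [
    [0,0,-0.5,0,0,0],
    [0,0,-1,0,0,0],
    [0,0,-1.5,0,0,0],
    [0,0,-1.5,0,0,0],
    [0,0,-1,0,0,0]
  ],
  "squeeze": 15
}}

```text
clock: 5.1
eef_pos: [0.555, -0.0108, 0.2182]
ee_rot: [-0.0, 1.0, -0.0, 0.001]
contact_force: [0.8, 0.4, -2.3]
grip_width: 0.0544
grasp_force: 15.0
```

Call:
{"op": "step_arm", "data": {
  "increments": [
    [0.5,-1,0,0,0,0],
    [1.2,-2.4,0,0,0,0],
    [1.9,-3.7,0,0,0,0],
    [1.9,-3.7,0,0,0,0],
    [1.9,-3.7,0,0,0,0]
  ]
}}

```text
clock: 5.72
eef_pos: [0.4793, -0.1571, 0.2162]
ee_rot: [-0.0, 1.0, 0.0, -0.0]
contact_force: [0.5, -0.4, -1.4]
grip_width: 0.0544
grasp_force: 15.0
```

Call:
{"op": "step_arm", "data": {
  "increments": [
    [1.9,-3.7,0,0,0,0],
    [1.9,-3.7,0,0,0,0],
    [1.9,-3.7,0,0,0,0],
    [1.9,-3.7,0,0,0,0],
    [1.5,-3,0,0,0,0]
  ]
}}

```text
clock: 6.35
eef_pos: [0.388, -0.3352, 0.2162]
ee_rot: [0.0, 1.0, 0.0, -0.0]
contact_force: [0.4, 0.0, -1.8]
grip_width: 0.0544
grasp_force: 15.0
```

Call:
{"op": "step_arm", "data": {
  "increments": [
    [1.2,-2.4,0,0,0,0],
    [0.8,-1.2,0,0,0,0],
    [0,0,0,0,0,0],
    [0,0,0,0,0,0],
    [0,0,0,0,0,0]
  ]
}}

```text
clock: 6.98
eef_pos: [0.3702, -0.3689, 0.2167]
ee_rot: [-0.001, 1.0, 0.0, 0.0]
contact_force: [-0.2, -0.3, -0.6]
grip_width: 0.0547
grasp_force: 15.0
```

Call:
{"op": "step_arm", "data": {
  "increments": [
    [0,0,2,0,0,0],
    [0,0,3.5,0,0,0],
    [0,0,4,0,0,0],
    [0,0,3.5,0,0,0],
    [0,0,2,0,0,0]
  ]
}}

```text
clock: 7.6
eef_pos: [0.3697, -0.3684, 0.065]
ee_rot: [-0.001, 1.0, 0.001, -0.001]
contact_force: [0.8, 0.5, -2.0]
grip_width: 0.0544
grasp_force: 15.0
```

Call:
{"op": "step_arm", "data": {
  "increments": [
    [0,0,0.8,0,0,0],
    [0,0,0.4,0,0,0],
    [0,0,0.3,0,0,0],
    [0,0,0.2,0,0,0],
    [0,0,0,0,0,0]
  ]
}}

```text
clock: 8.22
eef_pos: [0.3698, -0.3698, 0.0499]
ee_rot: [-0.0, 1.0, -0.0, 0.0]
contact_force: [-0.0, -0.0, -2.3]
grip_width: 0.0547
grasp_force: 15.0
```

Call:
{"op": "step_arm", "data": {
  "increments": [
    [0,0,0.2,0,0,0],
    [0,0,0.1,0,0,0],
    [0,0,0.1,0,0,0],
    [0,0,0,0,0,0],
    [0,0,0,0,0,0]
  ]
}}

```text
clock: 8.85
eef_pos: [0.37, -0.3697, 0.0464]
ee_rot: [-0.0, 1.0, -0.0, 0.0]
contact_force: [-0.1, 2.8, 6.3]
grip_width: 0.054
grasp_force: 15.0
```

Call:
{"op": "step_arm", "data": {
  "increments": [
    [0,0,0,0,0,0],
    [0,0,0,0,0,0],
    [0,0,0,0,0,0],
    [0,0,0,0,0,0],
    [0,0,0,0,0,0]
  ],
  "jaw": 1
}}

```text
clock: 9.48
eef_pos: [0.3697, -0.3697, 0.0456]
ee_rot: [-0.0, 1.0, 0.0, -0.0]
contact_force: [0.0, 0.3, -0.5]
grip_width: 0.0915
grasp_force: 0.0
```

Call:
{"op": "step_arm", "data": {
  "increments": [
    [0,0,-1,0,0,0],
    [0,0,-3,0,0,0],
    [0,0,-4,0,0,0],
    [0,0,-5,0,0,0],
    [0,0,-5,0,0,0]
  ]
}}

```text
clock: 10.1
eef_pos: [0.3696, -0.3695, 0.228]
ee_rot: [-0.0, 1.0, -0.0, 0.0]
contact_force: [1.4, -0.4, 0.1]
grip_width: 0.0916
grasp_force: 0.0
```

Run:
```python
from h import *
im,d=eyes.read_camera("scene"); cv2.imwrite("pics/s1.png",im)
print(manip.observe()["clock"],manip.observe()["eef_pos"],manip.observe()["qpos"].round(3))
```

```text
10.15 [ 0.37141047 -0.37185705  0.23500745] [-0.932  0.33   1.519 -0.     1.281 -2.503]
```

View pics/s1.png

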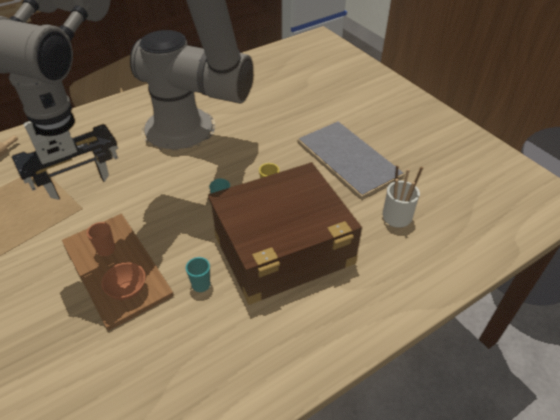

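The cup stands upright on the ware board at about (100,240), and the lid is clear. Next I go to the lid lip.

Call:
{"op": "step_arm", "data": {
  "increments": [
    [-0.5,3,0,0,0,0],
    [-0.5,5,0,0,0,0],
    [-0.5,5,0,0,0,0],
    [-0.5,5,0,0,0,0],
    [-0.5,5,0,0,0,0]
  ],
  "jaw": 0
}}

```text
clock: 10.78
eef_pos: [0.3946, -0.1382, 0.2263]
ee_rot: [0.0, 1.0, -0.0, 0.001]
contact_force: [1.0, 0.1, -0.6]
grip_width: 0.0458
grasp_force: 0.0
```

Call:
{"op": "step_arm", "data": {
  "increments": [
    [-0.5,5,0,0,0,0],
    [-0.5,5,0,0,0,0],
    [-0.5,4,0,0,0,0],
    [-0.5,2.8,0,0,0,0],
    [0,0,0,0,0,0.155]
  ]
}}

```text
clock: 11.4
eef_pos: [0.4147, 0.0301, 0.2262]
ee_rot: [0.077, 0.997, 0.0, 0.001]
contact_force: [-0.4, 0.4, 0.3]
grip_width: 0.0011
grasp_force: 0.0
```

Call:
{"op": "step_arm", "data": {
  "increments": [
    [0,0,0,0,-0.157,0],
    [0,0,0,0,-0.157,0],
    [0,0,0,0,-0.157,0],
    [0,0,0,0,-0.157,0],
    [0,0,0,0,-0.157,0]
  ]
}}

```text
clock: 12.02
eef_pos: [0.409, 0.0325, 0.2402]
ee_rot: [0.077, 0.932, -0.036, 0.353]
contact_force: [0.6, -0.6, 0.9]
grip_width: 0.0005
grasp_force: 0.0
```

```bash
cat > w.py <<'E'
from h import *
s=manip.observe();R=Rn.from_quat(s["ee_rot"]).as_matrix()
print("clk",s["clock"],"pos",s["eef_pos"].round(4),"q",s["qpos"].round(2),"F",s["contact_force"].round(1))
print("y",R[:,1].round(3),"z",R[:,2].round(3))
c=np.array([.600,-.002]);cx=np.array([.988,-.155]);cy=np.array([.155,.988])
p=s["eef_pos"];print("tcp in chest frame",((p[:2]-c)@cx).round(4),((p[:2]-c)@cy).round(4),p[2].round(4))
E
python3 w.py
```

```text
clk 12.025 pos [0.409  0.0325 0.2402] q [-0.03 -0.19  2.32 -0.36  0.31 -1.13] F [ 0.6 -0.6  0.9]
y [ 0.169  0.986 -0.014] z [ 0.652 -0.122 -0.748]
tcp in chest frame -0.194 0.0044 0.2402
```

Call:
{"op": "step_arm", "data": {
  "increments": [
    [0,0,0,0,0.06,0],
    [0,0,0,0,0.06,0],
    [0,0,0,0,0,0],
    [0,0,0,0,0,0],
    [0,0,0,0,0,0]
  ]
}}

```text
clock: 12.65
eef_pos: [0.4104, 0.0325, 0.2405]
ee_rot: [0.078, 0.952, -0.032, 0.296]
contact_force: [0.1, -0.0, -0.5]
grip_width: 0.0008
grasp_force: 0.0
```

```bash
python3 w.py
```

```text
clk 12.65 pos [0.4104 0.0325 0.2405] q [-0.04 -0.16  2.23 -0.18  0.49 -1.32] F [ 0.1 -0.  -0.5]
y [ 0.168  0.986 -0.015] z [ 0.558 -0.107 -0.823]
tcp in chest frame -0.1927 0.0047 0.2405
```

Call:
{"op": "step_arm", "data": {
  "increments": [
    [0.9,-0.1,2,0,0,0],
    [0.9,-0.1,2,0,0,0],
    [0.9,-0.1,2,0,0,0],
    [0.9,-0.1,2,0,0,0],
    [0,0,0,0,0,0]
  ]
}}

```text
clock: 13.28
eef_pos: [0.4247, 0.0299, 0.1751]
ee_rot: [0.08, 0.955, -0.036, 0.283]
contact_force: [0.4, 0.8, 0.5]
grip_width: 0.0003
grasp_force: 0.0
```

```bash
python3 w.py
```

```text
clk 13.275 pos [0.4247 0.0299 0.1751] q [-0.04 -0.    2.3  -0.33  0.28 -1.15] F [0.4 0.8 0.5]
y [ 0.173  0.985 -0.023] z [ 0.536 -0.113 -0.837]
tcp in chest frame -0.1781 0.0044 0.1751
```

Call:
{"op": "step_arm", "data": {
  "increments": [
    [0,0,0,0,0.09,0],
    [0,0,0,0,0.08,0],
    [0,0,2,0,0,0],
    [0,0,2,0,0,0],
    [0,0,0,0,0,0]
  ]
}}

```text
clock: 13.9
eef_pos: [0.4399, 0.0261, 0.1383]
ee_rot: [0.083, 0.976, -0.029, 0.201]
contact_force: [0.0, 0.1, -0.1]
grip_width: 0.0006
grasp_force: 0.0
```

```bash
python3 w.py
```

```text
clk 13.9 pos [0.4399 0.0261 0.1383] q [-0.07  0.13  2.19 -0.16  0.41 -1.34] F [ 0.   0.1 -0.1]
y [ 0.173  0.985 -0.023] z [ 0.387 -0.089 -0.918]
tcp in chest frame -0.1626 0.003 0.1383
```

Call:
{"op": "step_arm", "data": {
  "increments": [
    [0,0,1.5,0,0,0],
    [0,0,1.5,0,0,0],
    [0,0,1.5,0,0,0],
    [0,0,0.3,0,0,0],
    [0,0,0,0,0,0]
  ]
}}

```text
clock: 14.52
eef_pos: [0.46, 0.0222, 0.0974]
ee_rot: [0.083, 0.975, -0.029, 0.202]
contact_force: [-0.4, 0.1, -0.6]
grip_width: 0.0006
grasp_force: 0.0
```

```bash
python3 w.py
```

```text
clk 14.525 pos [0.46   0.0222 0.0974] q [-0.08  0.26  2.2  -0.22  0.28 -1.28] F [-0.4  0.1 -0.6]
y [ 0.173  0.985 -0.023] z [ 0.389 -0.09  -0.917]
tcp in chest frame -0.1421 0.0022 0.0974
```

Call:
{"op": "step_arm", "data": {
  "increments": [
    [-0.2,0,0.08,0,0,0],
    [-0.2,0,0.08,0,0,0],
    [-0.2,0,0.08,0,0,0],
    [-0.2,0,0.08,0,0,0],
    [0,0,0,0,0,0]
  ]
}}

```text
clock: 15.15
eef_pos: [0.4664, 0.0207, 0.0958]
ee_rot: [0.083, 0.976, -0.029, 0.199]
contact_force: [-4.7, 0.8, 0.2]
grip_width: 0.0004
grasp_force: 2.1
```

```bash
python3 w.py
```

```text
clk 15.15 pos [0.4664 0.0207 0.0958] q [-0.08  0.27  2.19 -0.21  0.29 -1.29] F [-4.7  0.8  0.2]
y [ 0.173  0.985 -0.024] z [ 0.384 -0.09  -0.919]
tcp in chest frame -0.1355 0.0017 0.0958
```

Call:
{"op": "step_arm", "data": {
  "increments": [
    [-0.5,0,-1.1,0,0,0],
    [-1.2,0,-2.1,0,0,0],
    [-1.4,0,-2.0,0,0,0],
    [-1.6,0,-1.85,0,0,0],
    [-1.8,0,-1.7,0,0,0]
  ]
}}

```text
clock: 15.78
eef_pos: [0.489, 0.0186, 0.2009]
ee_rot: [0.083, 0.977, -0.029, 0.196]
contact_force: [-8.7, -2.3, -0.8]
grip_width: 0.0005
grasp_force: 3.5
```

```bash
python3 w.py
python3 - <<'E'
from h import *
im,d=eyes.read_camera("scene"); cv2.imwrite("pics/s2.png",im)
E
```

```text
clk 15.775 pos [0.489  0.0186 0.2009] q [-0.08  0.12  1.98 -0.1   0.65 -1.41] F [-8.7 -2.3 -0.8]
y [ 0.174  0.985 -0.025] z [ 0.378 -0.09  -0.921]
tcp in chest frame -0.1128 0.0032 0.2009
```

View pics/s2.png

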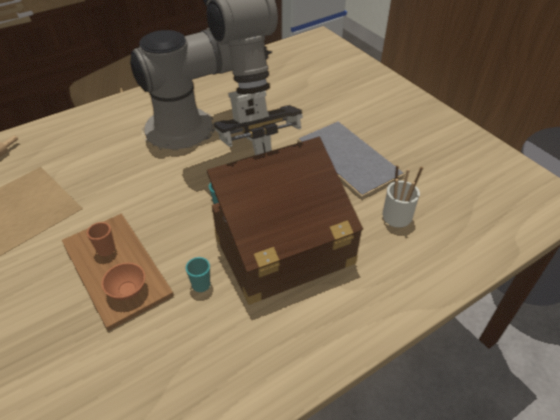

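The lid is rising, tilted up about 25°, with the closed fingers under its front edge. I continue along the arc.

Call:
{"op": "step_arm", "data": {
  "increments": [
    [-1.95,0,-1.5,0,0,0],
    [-2.1,0,-1.3,0,0,0],
    [-2.2,0,-1.1,0,0,0],
    [-2.3,0,-0.85,0,0,0],
    [-2.35,0,-0.6,0,0,0]
  ]
}}

```text
clock: 16.45
eef_pos: [0.5709, 0.0071, 0.2952]
ee_rot: [0.083, 0.976, -0.029, 0.2]
contact_force: [-0.6, -0.8, -1.4]
grip_width: 0.0005
grasp_force: 0.9
```

```bash
python3 w.py
```

```text
clk 16.45 pos [0.5709 0.0071 0.2952] q [-0.09  0.17  1.64 -0.07  0.93 -1.46] F [-0.6 -0.8 -1.4]
y [ 0.173  0.985 -0.023] z [ 0.386 -0.09  -0.918]
tcp in chest frame -0.0302 0.0045 0.2952
```

Call:
{"op": "step_arm", "data": {
  "increments": [
    [-2.35,0,-0.4,0,0,0],
    [-2.3,0,-0.3,0,0,0],
    [-1.6,0,0.55,0,0,0],
    [-1.6,0,0.55,0,0,0],
    [-1.55,0,0.35,0,0,0]
  ]
}}

```text
clock: 17.08
eef_pos: [0.6594, -0.0077, 0.3252]
ee_rot: [0.083, 0.976, -0.029, 0.201]
contact_force: [0.0, -0.9, 0.1]
grip_width: 0.0006
grasp_force: 0.3
```

```bash
python3 w.py
```

```text
clk 17.075 pos [ 0.6594 -0.0077  0.3252] q [-0.1   0.32  1.36 -0.06  1.06 -1.49] F [ 0.  -0.9  0.1]
y [ 0.173  0.985 -0.023] z [ 0.387 -0.09  -0.918]
tcp in chest frame 0.0596 0.0036 0.3252
```

Call:
{"op": "step_arm", "data": {
  "increments": [
    [-1.5,0,0.35,0,0,0],
    [-1.5,0,0.55,0,0,0],
    [-1.5,0,0.55,0,0,0],
    [-1.4,0,0.7,0,0,0],
    [-1.2,0,0.7,0,0,0]
  ]
}}

```text
clock: 17.7
eef_pos: [0.735, -0.021, 0.3272]
ee_rot: [0.083, 0.976, -0.029, 0.201]
contact_force: [0.9, -0.7, 0.6]
grip_width: 0.0
grasp_force: 0.0
```

```bash
python3 w.py
python3 - <<'E'
from h import *
im,d=eyes.read_camera("scene"); cv2.imwrite("pics/s3.png",im)
E
```

```text
clk 17.7 pos [ 0.735  -0.021   0.3272] q [-0.11  0.47  1.13 -0.05  1.14 -1.5 ] F [ 0.9 -0.7  0.6]
y [ 0.173  0.985 -0.023] z [ 0.387 -0.09  -0.918]
tcp in chest frame 0.1363 0.0021 0.3272
```

View pics/s3.png

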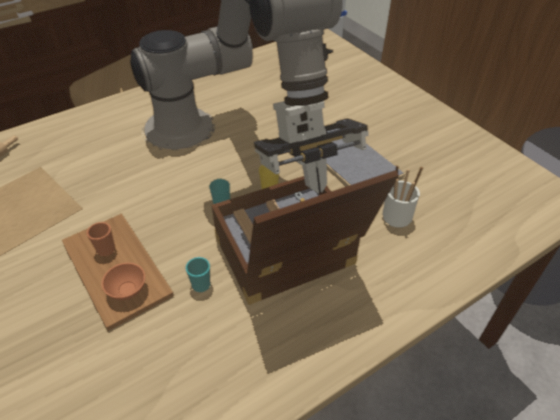

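The lid has gone past balance and leans back on its stop. I back off and look inside from the top.

Call:
{"op": "step_arm", "data": {
  "increments": [
    [2,0,-0.9,0,0,0],
    [4,0,-1.6,0,0,0],
    [4,0,-1.6,0,0,0],
    [4,0,-1.6,0,0.1,0],
    [4,0,-1.2,0,0.1,0]
  ]
}}

```text
clock: 18.38
eef_pos: [0.5424, 0.0129, 0.3239]
ee_rot: [0.085, 0.991, -0.02, 0.101]
contact_force: [0.4, -1.4, 0.2]
grip_width: 0.0003
grasp_force: 0.0
```

Call:
{"op": "step_arm", "data": {
  "increments": [
    [2,4,0,0,0.1,0],
    [0,5,0,0,0.1,0],
    [0,5,0,0,0,0],
    [0,5,0,0,0,0],
    [0,5,0,0,0,0]
  ]
}}

```text
clock: 19.0
eef_pos: [0.5667, 0.2537, 0.3137]
ee_rot: [0.087, 0.996, -0.012, 0.003]
contact_force: [0.4, -0.5, -0.3]
grip_width: 0.0008
grasp_force: 0.0
```

```bash
python3 w.py
python3 - <<'E'
from h import *
im,d=eyes.read_camera("top"); cv2.imwrite("pics/t1.png",im);np.save("t1.npy",d)
cv2.imwrite("pics/t1c.png",cv2.resize(im[110:350,80:400],None,fx=2.5,fy=2.5))
E
```

```text
clk 19.0 pos [0.5667 0.2537 0.3137] q [ 0.31  0.49  1.06 -0.02  1.6  -1.09] F [ 0.4 -0.5 -0.3]
y [ 0.173  0.985 -0.023] z [ 0.004 -0.024 -1.   ]
tcp in chest frame -0.0725 0.2475 0.3137
```

View pics/t1c.png

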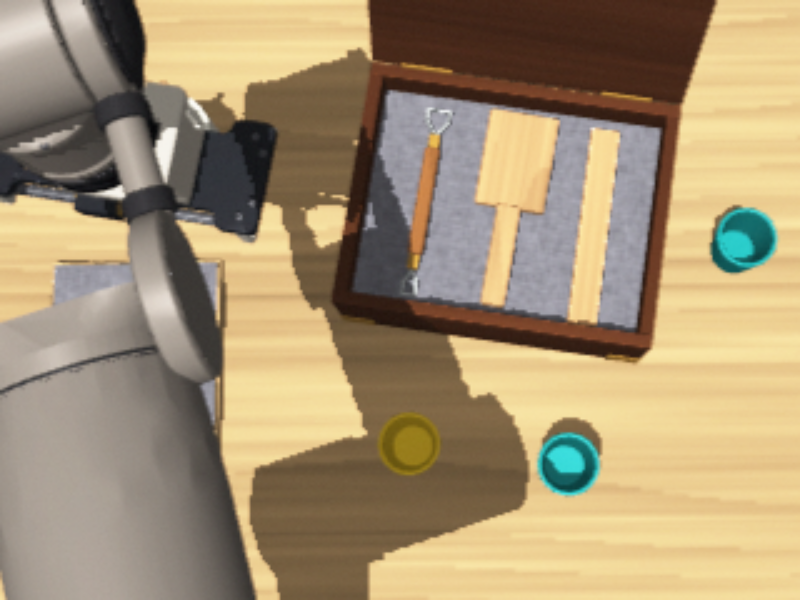

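Inside the chest, left to right in the crop: trimmer near x≈425, paddle with its blade at (477–559, 109–214) and its handle down to (493,305), then the batten from (605,130) to (584,320).

Run:
```python
from h import *
im=cv2.imread("pics/t1.png");hsv=cv2.cvtColor(im,cv2.COLOR_BGR2HSV)
m=((hsv[...,1]>60)&(hsv[...,2]>140)).astype(np.uint8)
n,l,st,c=cv2.connectedComponentsWithStats(m,connectivity=4)
C=np.array([.600,-.002]);A=np.array([[.988,-.155],[.155,.988]])
for nm,s,z in [("paddle blade",(80+515/2.5,110+160/2.5),.092),("batten",(80+594/2.5,110+220/2.5),.092)]:
    k=l==l[int(s[1]),int(s[0])];v,u=np.nonzero(k);P=ray("top",np.c_[u,v],z)
    print(nm,k.sum(),rect(P))
    Q=(P[:,:2]-C)@A.T
    if nm!="batten":
        b=Q[:,0]>.01;h=Q[:,0]<-.01
        print("blade rect",rect(P[b]),"handle",rect(P[h]),"chest y mid blade/handle",np.median(Q[b,1]),np.median(Q[h,1]))
    print("chest frame x range",Q[:,0].min(),Q[:,0].max(),"y mean",Q[:,1].mean())
```

```text
paddle blade 1495 ((602.613037109375, -0.8643035888671875), (64.08088684082031, 179.88339233398438), 79.80384826660156)
blade rect ((650.339111328125, -9.44826889038086), (64.08088684082031, 82.899658203125), 79.80384826660156) handle ((552.2264404296875, 8.356461524963379), (22.425127029418945, 77.44291687011719), 79.45262908935547) chest y mid blade/handle 0.0005915599769776702 0.0028636104827775843
chest frame x range -0.08750477137345782 0.09293061606282293 y mean 0.0011152199556879808
batten 943 ((586.9603881835938, -77.23863220214844), (27.17693519592285, 178.61868286132812), 81.80233764648438)
chest frame x range -0.09068070104810268 0.08802180875511804 y mean -0.0762141282832264
```

Call:
{"op": "step_arm", "data": {
  "increments": [
    [0,0,0,-0.023,0,-0.02],
    [-0.5,-3,0,0,0,0],
    [-0.8,-5,0,0,0,0],
    [-0.8,-5,0,0,0,0],
    [-0.8,-5,0,0,0,0]
  ],
  "jaw": 0.45
}}

```text
clock: 19.68
eef_pos: [0.567, 0.0668, 0.3146]
ee_rot: [0.077, 0.997, -0.0, 0.004]
contact_force: [0.4, -0.3, -0.1]
grip_width: 0.0405
grasp_force: 0.0
```

Call:
{"op": "step_arm", "data": {
  "increments": [
    [-0.8,-5,2,0,0,0],
    [-0.8,-5,2,0,0,0],
    [-0.5,-3.5,2,0,0,0],
    [0,0,2,0,0,0],
    [0,0,0,0,0,0]
  ]
}}

```text
clock: 20.3
eef_pos: [0.5668, -0.0684, 0.2334]
ee_rot: [0.078, 0.997, -0.0, 0.003]
contact_force: [0.4, 0.8, 0.4]
grip_width: 0.0416
grasp_force: 0.0
```

```bash
python3 w.py
```

```text
clk 20.3 pos [ 0.5668 -0.0684  0.2334] q [-0.25  0.42  1.39  0.    1.33 -1.67] F [0.4 0.8 0.4]
y [0.156 0.988 0.   ] z [ 0.005 -0.001 -1.   ]
tcp in chest frame -0.0225 -0.0707 0.2334
```

Call:
{"op": "step_arm", "data": {
  "increments": [
    [0.1,-0.55,2,0,0,0],
    [0,0,4,0,0,0],
    [0,0,4,0,0,0],
    [0,0,3.4,0,0,0],
    [0,0,1.2,0,0,0]
  ]
}}

```text
clock: 20.92
eef_pos: [0.567, -0.0724, 0.0878]
ee_rot: [0.077, 0.997, -0.0, 0.003]
contact_force: [-0.7, 0.4, -0.5]
grip_width: 0.0414
grasp_force: 0.0
```

Call:
{"op": "step_arm", "data": {
  "increments": [
    [0,0,0.2,0,0,0],
    [0,0,0.1,0,0,0],
    [0,0,0,0,0,0],
    [0,0,0,0,0,0],
    [0,0,0,0,0,0]
  ]
}}

```text
clock: 21.55
eef_pos: [0.5678, -0.0725, 0.0858]
ee_rot: [0.077, 0.997, -0.001, 0.004]
contact_force: [1.0, -0.4, 0.4]
grip_width: 0.0415
grasp_force: 0.0
```

Call:
{"op": "step_arm", "data": {
  "increments": [
    [0,0,0.3,0,0,0],
    [0,0,0,0,0,0],
    [0,0,0,0,0,0],
    [0,0,0,0,0,0],
    [0,0,0,0,0,0]
  ]
}}

```text
clock: 22.18
eef_pos: [0.5677, -0.0725, 0.0825]
ee_rot: [0.077, 0.997, -0.001, 0.004]
contact_force: [-0.5, -0.2, -0.2]
grip_width: 0.0413
grasp_force: 0.0
```

Call:
{"op": "step_arm", "data": {
  "increments": [
    [0,0,0,0,0,0],
    [0,0,0,0,0,0],
    [0,0,0,0,0,0],
    [0,0,0,0,0,0],
    [0,0,0,0,0,0]
  ],
  "jaw": 0.1,
  "squeeze": 20
}}

```text
clock: 22.8
eef_pos: [0.5677, -0.0725, 0.0824]
ee_rot: [0.077, 0.997, -0.001, 0.004]
contact_force: [0.2, -0.0, -0.2]
grip_width: 0.0257
grasp_force: 20.0
```

Call:
{"op": "step_arm", "data": {
  "increments": [
    [0,0,-1,0,0,0],
    [0,0,-2.5,0,0,0],
    [0,0,-4,0,0,0],
    [0,0,-4,0,0,0],
    [0,0,-3,0,0,0]
  ]
}}

```text
clock: 23.42
eef_pos: [0.5668, -0.0722, 0.2301]
ee_rot: [0.077, 0.997, -0.001, 0.005]
contact_force: [-0.1, -0.2, -0.4]
grip_width: 0.0255
grasp_force: 20.0
```

Call:
{"op": "step_arm", "data": {
  "increments": [
    [0,0,-0.5,0,0,-0.077],
    [0,0,0,0,0,-0.077],
    [0.8,1.8,0,0,0,0],
    [1.6,3.6,0,0,0,0],
    [2,4.5,0,0,0,0]
  ]
}}

```text
clock: 24.05
eef_pos: [0.5214, 0.0283, 0.2319]
ee_rot: [0.002, 1.0, -0.001, 0.004]
contact_force: [-0.1, 0.6, -0.8]
grip_width: 0.026
grasp_force: 20.0
```

Call:
{"op": "step_arm", "data": {
  "increments": [
    [2,4.5,0,0,0,0],
    [2,4.5,0,0,0,0],
    [2,4.5,0,0,0,0],
    [2,4.5,0,0,0,0],
    [2,4.5,0,0,0,0]
  ]
}}

```text
clock: 24.68
eef_pos: [0.4205, 0.2537, 0.2311]
ee_rot: [0.001, 1.0, -0.001, 0.004]
contact_force: [0.9, -0.6, -0.1]
grip_width: 0.0256
grasp_force: 20.0
```

Call:
{"op": "step_arm", "data": {
  "increments": [
    [1.4,3,0,0,0,0],
    [0.8,1.6,0,0,0,0],
    [0,0,2,0,0,0],
    [0,0,3,0,0,0],
    [0,0,0,0,0,0]
  ]
}}

```text
clock: 25.3
eef_pos: [0.3995, 0.2968, 0.179]
ee_rot: [0.001, 1.0, -0.002, 0.002]
contact_force: [-0.4, -0.2, 0.5]
grip_width: 0.0259
grasp_force: 20.0
```

```bash
python3 w.py
```

```text
clk 25.3 pos [0.3995 0.2968 0.179 ] q [ 0.49  0.34  1.67 -0.01  1.13 -1.08] F [-0.4 -0.2  0.5]
y [ 0.001  1.    -0.004] z [ 0.004 -0.004 -1.   ]
tcp in chest frame -0.2444 0.2642 0.179
```

Call:
{"op": "step_arm", "data": {
  "increments": [
    [0,0,3,0,0,0],
    [0,0,4,0,0,0],
    [0,0,4,0,0,0],
    [0,0,3,0,0,0],
    [0,0,1,0,0,0]
  ]
}}

```text
clock: 25.92
eef_pos: [0.4021, 0.2972, 0.0301]
ee_rot: [0.001, 1.0, -0.001, 0.003]
contact_force: [0.4, -0.0, -0.2]
grip_width: 0.0254
grasp_force: 20.0
```

Call:
{"op": "step_arm", "data": {
  "increments": [
    [0,0,0.3,0,0,0],
    [0,0,0.2,0,0,0],
    [0,0,0.1,0,0,0],
    [0,0,0,0,0,0],
    [0,0,0,0,0,0]
  ]
}}

```text
clock: 26.55
eef_pos: [0.4023, 0.2975, 0.0248]
ee_rot: [0.0, 1.0, -0.001, 0.004]
contact_force: [0.2, 0.5, -0.7]
grip_width: 0.0253
grasp_force: 20.0
```

Call:
{"op": "step_arm", "data": {
  "increments": [
    [0,0,0.2,0,0,0],
    [0,0,0.1,0,0,0],
    [0,0,0.1,0,0,0],
    [0,0,0,0,0,0],
    [0,0,0,0,0,0]
  ]
}}

```text
clock: 27.18
eef_pos: [0.4022, 0.2974, 0.0205]
ee_rot: [0.0, 1.0, -0.001, 0.004]
contact_force: [-0.5, 0.5, -1.3]
grip_width: 0.0256
grasp_force: 20.0
```

Call:
{"op": "step_arm", "data": {
  "increments": [
    [0,0,0.1,0,0,0],
    [0,0,0.05,0,0,0],
    [0,0,0,0,0,0],
    [0,0,0,0,0,0],
    [0,0,0,0,0,0]
  ]
}}

```text
clock: 27.8
eef_pos: [0.4023, 0.2974, 0.0204]
ee_rot: [0.0, 1.0, -0.001, 0.004]
contact_force: [-3.7, -1.7, 15.1]
grip_width: 0.0255
grasp_force: 20.0
```

Call:
{"op": "step_arm", "data": {
  "increments": [
    [0,0,0,0,0,0],
    [0,0,0,0,0,0],
    [0,0,0,0,0,0],
    [0,0,0,0,0,0],
    [0,0,-0.5,0,0,0]
  ],
  "jaw": 0.45
}}

```text
clock: 28.42
eef_pos: [0.4019, 0.2973, 0.0238]
ee_rot: [0.0, 1.0, -0.001, 0.004]
contact_force: [-0.3, -0.4, -0.3]
grip_width: 0.0412
grasp_force: 0.0
```

Call:
{"op": "step_arm", "data": {
  "increments": [
    [0,0,-3,0,0,0],
    [0,0,-5,0,0,0],
    [0,0,-5,0,0,0],
    [0,0,-5,0,0,0],
    [0,0,-3,0,0,0]
  ]
}}

```text
clock: 29.05
eef_pos: [0.401, 0.298, 0.2371]
ee_rot: [0.0, 1.0, 0.0, 0.006]
contact_force: [-0.7, 0.1, -0.4]
grip_width: 0.0414
grasp_force: 0.0
```

Call:
{"op": "step_arm", "data": {
  "increments": [
    [-1.5,-2,0,0,0,0],
    [-3,-4.1,0,0,0,0],
    [-3,-4.1,0,0,0,0],
    [-3,-4.1,0,0,0,0],
    [-3,-4.1,0,0,0,0]
  ],
  "jaw": 0.8
}}

```text
clock: 29.68
eef_pos: [0.5362, 0.1124, 0.2358]
ee_rot: [0.0, 1.0, -0.001, 0.004]
contact_force: [1.4, 0.6, 0.5]
grip_width: 0.0733
grasp_force: 0.0
```

Call:
{"op": "step_arm", "data": {
  "increments": [
    [-3,-4.1,0,0,0,0],
    [-3,-4.1,0,0,0,0],
    [-2.4,-3.6,0,0,0,0],
    [0,0,0,0,0,0.09],
    [0,0,0,0,0,0.088]
  ]
}}

```text
clock: 30.3
eef_pos: [0.6195, -0.005, 0.236]
ee_rot: [0.091, 0.996, -0.0, 0.004]
contact_force: [-0.2, 0.3, -0.3]
grip_width: 0.0734
grasp_force: 0.0
```

Call:
{"op": "step_arm", "data": {
  "increments": [
    [0,0,3,0,0,0],
    [0,0,4,0,0,0],
    [0,0,3,0,0,0],
    [0,0,0,0,0,0],
    [0,0,0,0,0,0]
  ]
}}

```text
clock: 30.92
eef_pos: [0.6211, -0.0045, 0.1377]
ee_rot: [0.089, 0.996, -0.001, 0.005]
contact_force: [0.1, 0.1, 0.7]
grip_width: 0.0736
grasp_force: 0.0
```

```bash
python3 w.py
```

```text
clk 30.925 pos [ 0.6211 -0.0045  0.1377] q [-0.13  0.59  1.38 -0.    1.17 -1.52] F [0.1 0.1 0.7]
y [ 0.177  0.984 -0.   ] z [ 0.01  -0.002 -1.   ]
tcp in chest frame 0.0212 0.0008 0.1377
```

Call:
{"op": "step_arm", "data": {
  "increments": [
    [0,0,2,0,0,0],
    [0,0,1.5,0,0,0],
    [0,0,0.7,0,0,0],
    [0,0,0.4,0,0,0],
    [0,0,0,0,0,0]
  ]
}}

```text
clock: 31.55
eef_pos: [0.6208, -0.0045, 0.0904]
ee_rot: [0.089, 0.996, -0.0, 0.004]
contact_force: [0.1, 1.1, 0.7]
grip_width: 0.0733
grasp_force: 0.0
```

Call:
{"op": "step_arm", "data": {
  "increments": [
    [0,0,0.5,0,0,0],
    [0,0,0.3,0,0,0],
    [0,0,0,0,0,0],
    [0,0,0,0,0,0],
    [0,0,0,0,0,0]
  ]
}}

```text
clock: 32.17
eef_pos: [0.6208, -0.0045, 0.0824]
ee_rot: [0.089, 0.996, -0.0, 0.004]
contact_force: [0.1, -0.2, -0.0]
grip_width: 0.0736
grasp_force: 0.0
```

Call:
{"op": "step_arm", "data": {
  "increments": [
    [0,0,0,0,0,0],
    [0,0,0,0,0,0],
    [0,0,0,0,0,0],
    [0,0,0,0,0,0],
    [0,0,0,0,0,0]
  ],
  "jaw": 0.5,
  "squeeze": 25
}}

```text
clock: 32.8
eef_pos: [0.6208, -0.0045, 0.0823]
ee_rot: [0.089, 0.996, -0.0, 0.004]
contact_force: [-1.5, 0.6, 0.8]
grip_width: 0.0641
grasp_force: 25.0
```

Call:
{"op": "step_arm", "data": {
  "increments": [
    [0,0,-1,0,0,0],
    [0,0,-2.5,0,0,0],
    [0,0,-4,0,0,0],
    [0,0,-4,0,0,0],
    [0,0,-3.5,0,0,0]
  ]
}}

```text
clock: 33.42
eef_pos: [0.6195, -0.0043, 0.2344]
ee_rot: [0.089, 0.996, -0.001, 0.005]
contact_force: [0.9, -0.2, -1.3]
grip_width: 0.064
grasp_force: 25.0
```

Call:
{"op": "step_arm", "data": {
  "increments": [
    [0,0,0,0,0,-0.09],
    [0,0,0,0,0,-0.088],
    [0.8,1.8,0,0,0,0],
    [1.6,3.6,0,0,0,0],
    [2,4.4,0,0,0,0]
  ]
}}

```text
clock: 34.05
eef_pos: [0.5744, 0.0953, 0.2317]
ee_rot: [0.002, 1.0, -0.001, 0.004]
contact_force: [-0.2, 0.8, -0.5]
grip_width: 0.0639
grasp_force: 25.0
```

Call:
{"op": "step_arm", "data": {
  "increments": [
    [2,4.4,0,0,0,0],
    [2,4.4,0,0,0,0],
    [2,4.4,0,0,0,0],
    [2,4.4,0,0,0,0],
    [2,4.4,0,0,0,0]
  ]
}}

```text
clock: 34.67
eef_pos: [0.4736, 0.3158, 0.2309]
ee_rot: [0.001, 1.0, -0.001, 0.004]
contact_force: [0.5, 0.1, -1.2]
grip_width: 0.0635
grasp_force: 25.0
```

Call:
{"op": "step_arm", "data": {
  "increments": [
    [2,3.7,0,0,0,0],
    [1.1,2,0,0,0,0],
    [0.4,0.9,2,0,0,0],
    [0,0,3,0,0,0],
    [0,0,0,0,0,0]
  ]
}}

```text
clock: 35.3
eef_pos: [0.4386, 0.3795, 0.1783]
ee_rot: [0.0, 1.0, -0.002, 0.002]
contact_force: [-0.7, 0.1, -0.7]
grip_width: 0.0635
grasp_force: 25.0
```

```bash
python3 w.py
python3 - <<'E'
from h import *
im,d=eyes.read_camera("scene"); cv2.imwrite("pics/s4.png",im)
E
```

```text
clk 35.3 pos [0.4386 0.3795 0.1783] q [ 0.58  0.48  1.44 -0.01  1.22 -0.98] F [-0.7  0.1 -0.7]
y [ 0.001  1.    -0.004] z [ 0.003 -0.004 -1.   ]
tcp in chest frame -0.2186 0.3519 0.1783
```

View pics/s4.png

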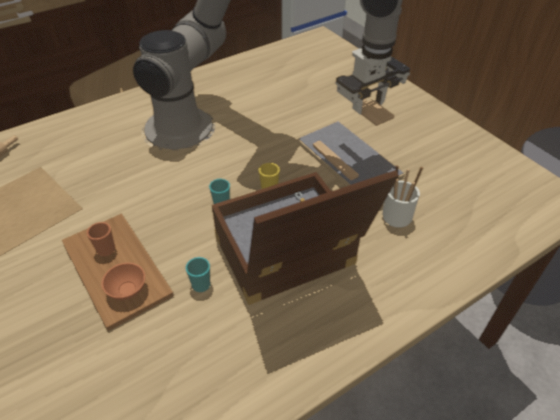

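The batten lies on the canvas near (335,160), the paddle is held level above it, and the lid still stands open. I lower the paddle now.

Call:
{"op": "step_arm", "data": {
  "increments": [
    [0,0,3,0,0,0],
    [0,0,4,0,0,0],
    [0,0,4,0,0,0],
    [0,0,3,0,0,0],
    [0,0,1,0,0,0]
  ]
}}

```text
clock: 35.98
eef_pos: [0.442, 0.3795, 0.0299]
ee_rot: [0.0, 1.0, -0.001, 0.004]
contact_force: [0.6, -0.3, -0.9]
grip_width: 0.0634
grasp_force: 25.0
```

Call:
{"op": "step_arm", "data": {
  "increments": [
    [0,0,0.3,0,0,0],
    [0,0,0.3,0,0,0],
    [0,0,0.2,0,0,0],
    [0,0,0.1,0,0,0],
    [0,0,0,0,0,0]
  ]
}}

```text
clock: 36.6
eef_pos: [0.4423, 0.3795, 0.0214]
ee_rot: [0.0, 1.0, -0.001, 0.004]
contact_force: [-0.5, -0.0, -1.7]
grip_width: 0.064
grasp_force: 25.0
```

Call:
{"op": "step_arm", "data": {
  "increments": [
    [0,0,0.1,0,0,0],
    [0,0,0.05,0,0,0],
    [0,0,0,0,0,0],
    [0,0,0,0,0,0],
    [0,0,0,0,0,0]
  ]
}}

```text
clock: 37.22
eef_pos: [0.4424, 0.3795, 0.0203]
ee_rot: [0.0, 1.0, -0.001, 0.004]
contact_force: [-1.8, -1.2, 5.4]
grip_width: 0.0635
grasp_force: 25.0
```

Call:
{"op": "step_arm", "data": {
  "increments": [
    [0,0,0,0,0,0],
    [0,0,0,0,0,0],
    [0,0,0,0,0,0],
    [0,0,0,0,0,0],
    [0,0,-0.5,0,0,0]
  ],
  "jaw": 0.82
}}

```text
clock: 37.85
eef_pos: [0.4419, 0.3792, 0.0245]
ee_rot: [0.0, 1.0, -0.001, 0.004]
contact_force: [-0.3, -0.5, 0.2]
grip_width: 0.0754
grasp_force: 0.0
```

Call:
{"op": "step_arm", "data": {
  "increments": [
    [0,0,-3,0,0,0],
    [0,0,-5,0,0,0],
    [0,0,-5,0,0,0],
    [0,0,-5,0,0,0],
    [0,0,-3,0,0,0]
  ]
}}

```text
clock: 38.48
eef_pos: [0.441, 0.3801, 0.2381]
ee_rot: [0.0, 1.0, 0.0, 0.006]
contact_force: [-0.4, -0.2, -1.1]
grip_width: 0.0757
grasp_force: 0.0
```

Call:
{"op": "step_arm", "data": {
  "increments": [
    [3,-3,0,0,0,0],
    [4,-4,0,0,0,0],
    [0,-5,0,0,0,0],
    [0,-5,0,0,0,0],
    [0,-4,0,0,0,0]
  ]
}}

```text
clock: 39.1
eef_pos: [0.3701, 0.1682, 0.235]
ee_rot: [0.0, 1.0, -0.001, 0.004]
contact_force: [0.6, -0.3, 0.7]
grip_width: 0.0754
grasp_force: 0.0
```

Run:
```python
from h import *
im,d=eyes.read_camera("top"); cv2.imwrite("pics/t2.png",im)
print(manip.observe()["clock"],manip.observe()["contact_force"])
```

```text
39.15 [-0.34289068  0.23519006  0.30736778]
```

View pics/t2.png

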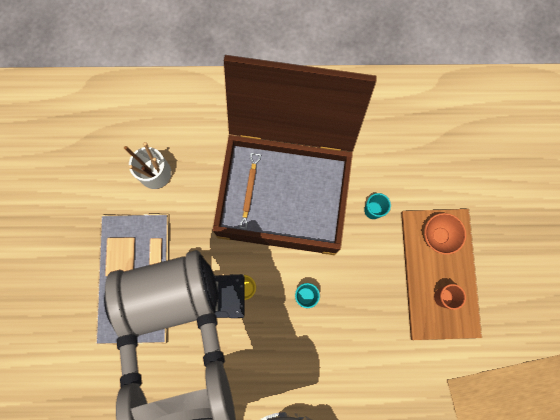

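The paddle at about (120,250) and the batten at about (155,250) lie on the canvas side by side. The cup is on the ware board at (453,296), the lid is open, and the trimmer, bowl and jar are where they were.

Call:
{"op": "step_arm", "data": {
  "increments": [
    [0,0,0,0,0,0],
    [0,0,0,0,0,0],
    [0,0,0,0,0,0],
    [0,0,0,0,0,0],
    [0,0,0,0,0,0]
  ]
}}

```text
clock: 39.78
eef_pos: [0.3704, 0.1701, 0.2344]
ee_rot: [-0.0, 1.0, -0.001, 0.004]
contact_force: [0.5, -1.0, 0.2]
grip_width: 0.075
grasp_force: 0.0
```

```bash
python3 -c "
from cell import close_job
print(close_job())"
```

```text
the job is handed in; nothing more can be done
None
```

I handed the job in at about 40 s: the cup is on the ware board, the lid is standing open, and the paddle and batten are side by side on the canvas; `close_job()` returned no verdict, and in the last picture the arm covered part of the tools.

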